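# Roll a shaft blank into the marking fixture and press start

### The arm

A 6-joint arm with a two-finger parallel gripper is mounted at the origin on the work surface. World frame = base frame: x ahead of the robot, y to its left, z up, the work surface at z = 0. Lengths are in m, angles in rad, forces in N, time in s.
With the tool pointing down it reaches from about 0.375 to 0.825 m from the base axis. Payload 5.5 kg.
Tool frame: the origin (TCP) lies at the very end of the fingers, on their centre line; the grasp point (between the pads) lies 19 mm behind it; x points along the fingers, y is the direction in which the jaws open and shut, and the axes are right-handed (so a half turn about x gives the same grasp; the last joint's range is limited). The gripper opens to 85 mm and grips with 20 to 120 N. Pads are 22 mm wide; open, the fingers measure 114 mm over their backs; the gripper's body (76 mm by 85 mm) begins 54 mm behind the grasp point. The pads swing forward as they close: fully open they stand 13 mm farther back than shut.
Start: joints at [-1.223, 0.314, -0.047, 1.21, 0, 1.571], TCP at [0.204, -0.564, 0.231] pointing down, gripper open.
Joint ranges: [-2.67, 2.67], [-0.69, 1.73], [-1.03, 1.25], [-2.08, 2.16], [-1.42, 1.45], [-3.14, 3.14]. Speed limits (rad/s): [2.39, 2.39, 3.01, 3.14, 3.14, 3.14].

### API

Orientations are given as a rotation vector (axis times angle).
In Python, from bench import telemetry, cams, robot gives the robot as it stands. The module is installed in compiled form; this text tells all that it offers.
- The arm moves only by the tool step_arm, never from a script. Its argument "targets" is a list of rows, each an object with "jaw": the gripper's target within -1 to 1 (fully open at 1, half-way at 0, shut at -1); "travel": the shift along the tool's x, y, z in m, a list of three; "spin": the turn about the tool's x in degrees. A call has 1 to 20 rows; each row is the pose to reach, as a shift and turn from the pose commanded when the call began, along the tool's axes at that moment; what a row does not reach only later rows make up. A row lasts 1/10 s, in which the tool goes at most 50 mm and 8.59 degrees, less where a joint would pass 70% of its speed; a pose out of reach is approached as far as the arm can. A call with a gripper value outside its range is refused whole. The fingers move at their own pace and stop on an object; "force" is the grip in N (left out, the last holds). Time passes only in rows, so rows that repeat a pose let the fingers close. It gives the time, the measured TCP pose, the force and the opening at its end, in the units of the state.
- telemetry.get_obs(): the state, without advancing time (a new reading comes with each control period).
- cams.snapshot(name): name is "side" or "top" or "wrist"; returns the picture (480x640x3 uint8, red, green, blue); there is no depth.
- cams.camera_info(name): a dict with "fx", "fy", "cx", "cy" (pixels), "extrinsics" (4x4, takes a point from world to camera coordinates). Camera axes: x right, y up, looking along -z (the intrinsics and any distortion apply to the point x, -y, -z); pixel columns grow to the right and rows downward; lengths in m; the calibration is good to about 2 mm. A picture is of the moment at which its call begins: read the wrist's pose just before it. camera_info takes no time and is no camera call; for the wrist camera it gives the pose at the moment of the call.
- robot.close_job(): hands the job in, once; it reports no verdict.
The state is a dict: "clock": time; "joints": joint angles; "qd": joint speeds; "joint_efforts": joint torques, N m; "ee_pos": TCP position; "ee_rot": TCP orientation; "ft_force": force on the tool from outside, world axes, zero at the start; "moment": the same for the moment, N m; "opening": finger opening in m.
Only numpy, scipy, OpenCV 4.12 (cv2) and the standard library are available. Lean on these libraries where they do the work, as an engineer would, in place of code of your own. Each camera call takes 0.05 s, during which the arm holds its last target.

### The job

Load the marking fixture: push the round steel shaft blank by its side so that it rolls along the bench and up the fixture's ramp until it drops into the V, lying along the V with neither end sticking out. Then press the green button on the console fully and let it come back up. Do not pick up or lift the blank, leave the red button and the emergency stop unpressed, and leave the other things on the bench where they are.

Things in the scene. Friction and masses are not known exactly. Their poses are not given: they have to be found in the camera images.
- bar: smooth round shaft blank of dark steel, 0.45 to 0.7 kg, with two orange lines along it: body 30 mm in diameter and 110 mm long, a journal 20 mm in diameter and 10 mm long at each end (130 mm overall). Origin at its centre, on its axis; x along the bar, y and z turn as it rolls. Friction about 0.3, rolls freely. It starts on the bench on either side of the fixture, 120 to 180 mm from the V and up to 0.2 rad askew
- fixture: V fixture screwed to the bench, 180 mm along its x, 136 mm along its y, origin on the bench under its centre. Section across x, the same from both sides: a black ramp rises evenly from the bench at y = -68 (+68) mm to a lip 15 mm high at y = -13 (+13) mm; between the lips a yellow 90 degree V along x, its bottom 2 mm above the bench. A screw tab, 10 mm high, at each end
- v_seat (a point): centre of the V groove, 23.2 mm above the bench: where the blank's centre is when seated and centred; x along the groove, y across it, z up. The blank (130 mm) fits wholly on the 180 mm groove if its centre is within 25 mm of this along x
- console: navy operator console fixed to the bench, to the robot's right: 110 mm (x) by 230 mm (y) by 47 mm high, origin under its centre; three push buttons in a row along its y: green at +75 mm, red at 0, emergency stop at -75 mm
- green_top (a point): top centre of the green button's cap (28 mm in diameter, black housing); it is pressed straight down
- green (a joint): travel of the green spring button, m: 0 up, 0.006 fully down, which takes about 5 N; it springs back
- red (a joint): travel of the red button in the middle of the console, m; not to be pressed
- estop (a joint): travel of the larger red emergency stop in its yellow housing, m; not to be pressed
- square: bystander: brass square blank, 110 x 28 x 28 mm, lying on the bench on the side of the fixture away from the round blank; origin under its centre, x along it
- bottle: bystander: amber bottle, 60 mm in diameter, 150 mm tall, origin under its centre
- gauge: bystander: turned aluminium focus gauge, 44 mm in diameter, 55 mm tall, origin under its centre
- tray: bystander: open blue parts tray, 120 x 170 x 35 mm high, origin under its centre
- collar1: bystander: dark steel collar, 44 mm in diameter, 14 mm high, in the tray
- collar2: bystander: a second such collar in the tray
- driver: bystander: screwdriver lying on the bench
- jar: bystander: white jar with a blue cap, 56 mm in diameter, 60 mm tall, origin under its centre
Not all that is in view belongs to the job. Several things look just like the bar: the one meant starts farthest to the robot's right.

How it is judged:
By the outcome, as a careful person would: the job done as asked, in the order asked, and still so for the second after the job is handed in, with the robot touching nothing.
It also fails if it takes over 64 s, if anything falls off the work surface, if the arm or the gripper's body presses on something with over 40 N, if the wrist force passes 120 N, or if a joint passes its speed limit or range.

## Working session

There is one attempt and no reset: what is moved stays moved. The work goes in short steps, Python scripts to look and compute and a tool call to move; the robot and the scene stay as the last step left them, time stands still between calls to the robot, and variables do not carry over. Pictures are saved under pics/ and viewed, and the job is handed in when it is done.

Besides the shell and the picture viewer there is one more tool, called after ">>>" as a command line: name --argument value ..., lists and objects as JSON in quotes. step_arm: Moves the arm, as the interface text tells. Its arguments: {"type":"object","properties":{"targets":{"type":"array"},"force":{"type":"number"}},"required":["targets"]}

```bash
mkdir -p pics
cat > h.py <<'E'
import numpy as np, cv2
from bench import telemetry, cams, robot
def shot(n,f):
    im=cams.snapshot(n); cv2.imwrite('pics/'+f,im[:,:,::-1]); return im
def ray(info,u,v):
    E=np.array(info['extrinsics']); R=E[:3,:3]; t=E[:3,3]
    d=np.array([(u-info['cx'])/info['fx'],-(v-info['cy'])/info['fy'],-1.])
    return -R.T@t, R.T@d
def at(info,u,v,z):
    c,d=ray(info,u,v); return c+d*(z-c[2])/d[2]
def proj(info,p):
    E=np.array(info['extrinsics']); q=E[:3,:3]@np.array(p)+E[:3,3]
    return info['cx']+info['fx']*q[0]/-q[2], info['cy']+info['fy']*(-q[1])/-q[2]
E
python3 - <<'E'
from h import *
o=telemetry.get_obs(); print(o)
for n in ['top','side','wrist']:
    print(n,cams.camera_info(n)); shot(n,n+'0.png')
E
```

```text
{'clock': 0.0, 'joints': array([-1.22300011e+00,  3.14257989e-01, -4.80462856e-02,  1.21023228e+00,
        5.92717363e-07,  1.57079438e+00]), 'qd': array([-0.00081762, -0.00241191,  0.00150783,  0.00157093,  0.00036284,
        0.00330344]), 'joint_efforts': array([ 3.67390194e-04, -5.39587998e+01,  3.39750016e+01,  1.93732569e-02,
        1.22375186e-04, -6.86567049e-06]), 'ee_pos': array([ 0.20429919, -0.563532  ,  0.2304298 ]), 'ee_rot': array([ 2.03275609,  0.35892497, -2.03337641]), 'ft_force': array([ 0.53262458, -0.23031108, -0.28082642]), 'moment': array([-0.00150414,  0.02018995, -0.0288346 ]), 'opening': 0.08522257851339284}
top {'fx': 449.7869131582499, 'fy': 449.7869131582499, 'cx': 319.229691266324, 'cy': 238.8249985412211, 'extrinsics': array([[-0.00974576, -0.99976804, -0.01920638,  0.05070243],
       [ 0.99457235, -0.01168131,  0.10338951, -0.54999115],
       [-0.10358988, -0.01809453,  0.99445549, -1.23450624],
       [ 0.        ,  0.        ,  0.        ,  1.        ]])}
side {'fx': 464.1433133979381, 'fy': 464.1433133979381, 'cx': 319.5013316399178, 'cy': 244.1006545577493, 'extrinsics': array([[-0.99352392, -0.1129754 , -0.01211506,  0.55917614],
       [ 0.06554013, -0.65691664,  0.7511092 , -0.0675598 ],
       [-0.09281544,  0.74545093,  0.66006681, -1.36394319],
       [ 0.        ,  0.        ,  0.        ,  1.        ]])}
wrist {'fx': 376.534689928355, 'fy': 376.534689928355, 'cx': 321.95581964407774, 'cy': 239.7035621167862, 'extrinsics': array([[ 0.34133467, -0.939941  , -0.00124878, -0.59975009],
       [ 0.89409294,  0.32509449, -0.30807693,  0.04022899],
       [ 0.28998011,  0.10404081,  0.95136063, -0.37987533],
       [ 0.        ,  0.        ,  0.        ,  1.        ]])}
```

View pics/top0.png

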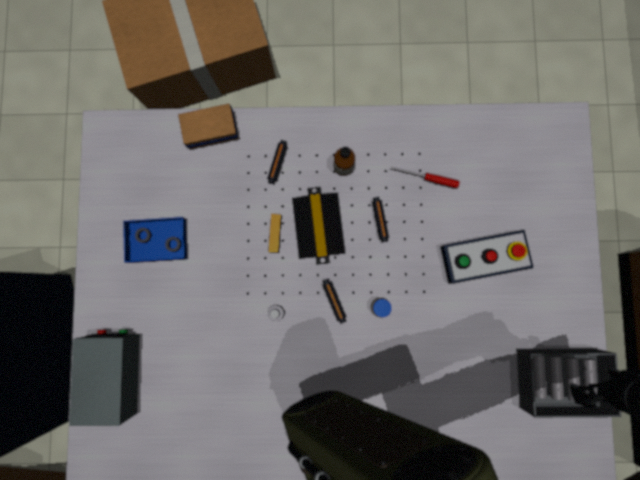

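View pics/side0.png

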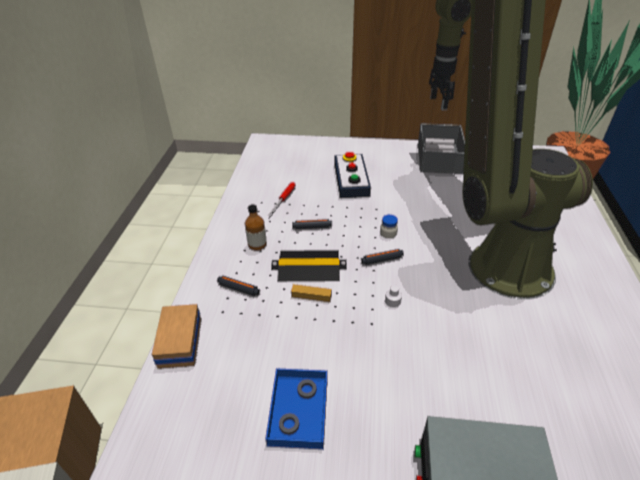

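View pics/wrist0.png

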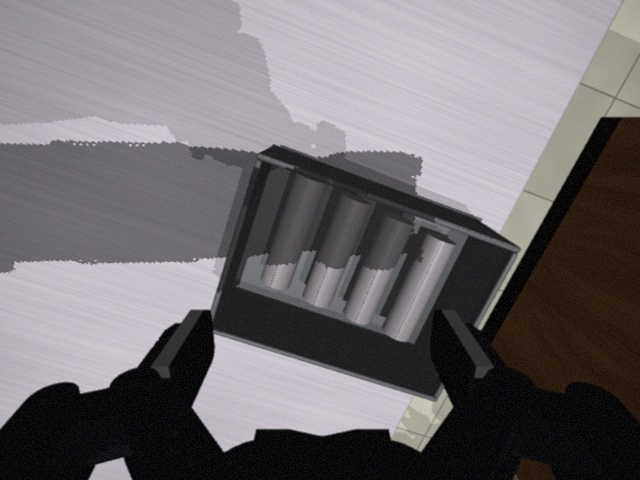

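Candidates for the bar in the top view are dark bars with orange lines at (277,162), (334,300) and (380,219), plus plain grey rods in the bin at about (570,375), which have no orange lines. I choose (380,219): it is farthest to the right (−y), and the square at (275,233) lies on the other side of the fixture. Next I check it in a close crop.

Run:
```python
import cv2
im=cv2.imread('pics/top0.png')
c=cv2.resize(im[175:275,280:400],None,fx=6,fy=6,interpolation=cv2.INTER_CUBIC)
cv2.imwrite('pics/c1.png',c)
c=cv2.resize(im[220:290,430:540],None,fx=6,fy=6,interpolation=cv2.INTER_CUBIC)
cv2.imwrite('pics/c2.png',c)
```

```text
(no output)
```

View pics/c1.png

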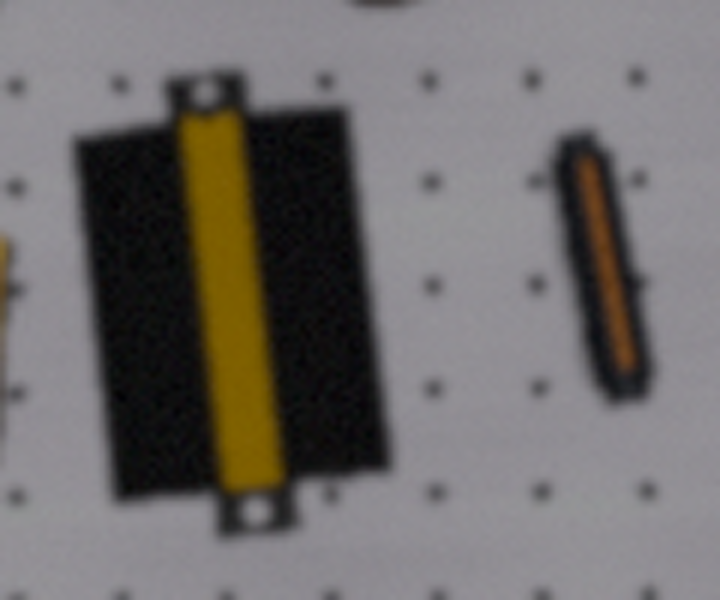

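View pics/c2.png

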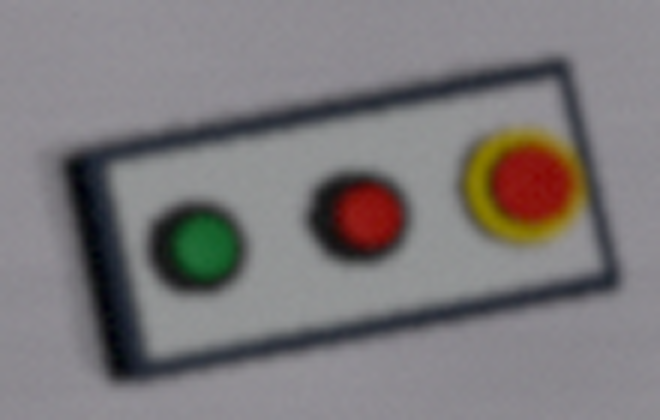

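The crop confirms a dark bar with an orange line, its ends at crop (578,140) and (628,395). The V runs from (210,113) to (250,490), and the green cap is at console crop (207,248).

```bash
cat > m.py <<'E'
from h import *
T=cams.camera_info('top')
def c(x,y,z,u0=280,v0=175): return at(T,u0+x/6-.4,v0+y/6-.4,z)
A=c(578,140,.015);B=c(628,397,.015);
print('bar',A,B,np.linalg.norm(A-B),(A+B)/2)
cs=[c(75,140,0),c(345,108,0),c(388,468,0),c(115,500,0)]
for p in cs: print(p)
print('len',[np.linalg.norm(cs[i]-cs[(i+1)%4]) for i in range(4)], 'ctr',sum(cs)/4)
v1=c(211,113,.008);v2=c(252,490,.008); print('V',v1,v2,np.linalg.norm(v1-v2),(v1+v2)/2)
d=(v1-v2)/np.linalg.norm(v1-v2); b=(A-B)/np.linalg.norm(A-B)
print('angles',np.arctan2(d[1],d[0]),np.arctan2(b[1],b[0]), np.arctan2(*(((cs[0]+cs[1])-(cs[2]+cs[3]))[[1,0]])))
for z in (.047,.055,.06,.065,.07): print(z,'green',c(207,248,z,430,220),'side px',proj(cams.camera_info('side'),c(207,248,z,430,220)))
for p in [(103,155),(567,62),(615,285),(140,368)]: print(c(*p,.047,430,220))
im=cv2.imread('pics/side0.png')
k=cv2.resize(im[140:205,325:380],None,fx=9,fy=9,interpolation=cv2.INTER_CUBIC);cv2.imwrite('pics/c3.png',k)
E
python3 m.py
```

```text
bar [ 0.66765211 -0.11832002  0.015     ] [ 0.54427273 -0.13905751  0.015     ] 0.12511001247976802 [ 0.60596242 -0.12868877  0.015     ]
[0.67386686 0.1229697  0.        ]
[ 0.68781146 -0.00787548  0.        ]
[ 0.51305185 -0.02595356  0.        ]
[0.49919808 0.104464   0.        ]
len [np.float64(0.1315861482942856), np.float64(0.17569216890554104), np.float64(0.13115131270657274), np.float64(0.17564635824914424)] ctr [0.59348206 0.04840116 0.        ]
V [0.68458453 0.0567745  0.008     ] [0.5027378  0.03891635 0.008     ] 0.18272149597524226 [0.59366117 0.04784543 0.008     ]
angles 0.09789050457161191 0.16652254477196404 0.10431603862637583
0.047 green [ 0.48311724 -0.35162378  0.047     ] side px (np.float64(352.9965630050892), np.float64(178.8912356856651))
0.055 green [ 0.48270707 -0.34921084  0.055     ] side px (np.float64(353.1533710210772), np.float64(177.35708295014376))
0.06 green [ 0.48245071 -0.34770276  0.06      ] side px (np.float64(353.2520721455828), np.float64(176.39142695861005))
0.065 green [ 0.48219435 -0.34619467  0.065     ] side px (np.float64(353.35131402343563), np.float64(175.42048043252277))
0.07 green [ 0.481938   -0.34468659  0.07      ] side px (np.float64(353.4511011107765), np.float64(174.44419977461678))
[ 0.52624232 -0.30607777  0.047     ]
[ 0.56659601 -0.51930425  0.047     ]
[ 0.46431898 -0.53516378  0.047     ]
[ 0.42891723 -0.31902167  0.047     ]
```

```bash
sleep 1
```

```text
(no output)
```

View pics/c3.png

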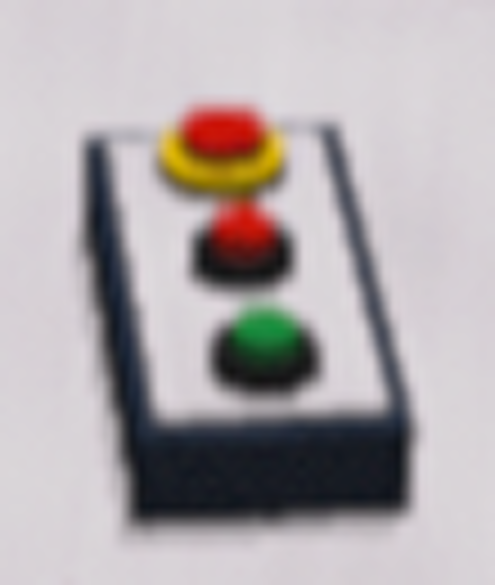

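```bash
cat >> h.py <<'E'
from scipy.spatial.transform import Rotation as Ro
def pose():
    o=telemetry.get_obs(); return o,Ro.from_rotvec(o['ee_rot']).as_matrix()
def rel(world, yaw=None):
    o,R=pose(); t=R.T@(np.array(world)-o['ee_pos']); y=R[:,1]; 
    s=None
    if yaw is not None:
        a=np.arctan2(y[1],y[0]); s=-(np.degrees(yaw-a)+90)%180-90   # tool x down: spin is negative of yaw
    print('travel',t.round(4),'spin',s,'yaw now',np.arctan2(y[1],y[0]))
E
python3 - <<'E'
from h import *
o,R=pose(); print(R.round(3)); rel([.616,-.195,.2],.166)
T=cams.camera_info('top')
print('jar',at(T,381,307,.06),'bottle top',at(T,344,153,.15),at(T,338,163,0))
E
```

```text
[[-0.     0.341 -0.94 ]
 [ 0.001 -0.94  -0.341]
 [-1.    -0.001  0.   ]]
travel [ 0.0309 -0.2063 -0.5127] spin -79.58563721080219 yaw now -1.2230314066262147
jar [ 0.36093305 -0.12017491  0.06      ] bottle top [ 0.76037735 -0.02367956  0.15      ] [ 0.77568742 -0.01172224  0.        ]
```

>>> step_arm --targets '[{"jaw":0.2,"travel":[0.002,-0.015,-0.037],"spin":-6},{"jaw":0.2,"travel":[0.004,-0.03,-0.073],"spin":-12},{"jaw":0.2,"travel":[0.006,-0.045,-0.11],"spin":-18},{"jaw":0.2,"travel":[0.008,-0.06,-0.147],"spin":-24},{"jaw":0.2,"travel":[0.011,-0.074,-0.183],"spin":-30},{"jaw":0.2,"travel":[0.014,-0.088,-0.22],"spin":-36},{"jaw":0.2,"travel":[0.016,-0.103,-0.257],"spin":-42},{"jaw":0.2,"travel":[0.018,-0.118,-0.293],"spin":-48},{"jaw":0.2,"travel":[0.02,-0.133,-0.33],"spin":-54},{"jaw":0.2,"travel":[0.022,-0.148,-0.367],"spin":-60},{"jaw":0.2,"travel":[0.025,-0.162,-0.403],"spin":-66},{"jaw":0.2,"travel":[0.027,-0.177,-0.44],"spin":-72},{"jaw":0.2,"travel":[0.029,-0.192,-0.476],"spin":-78},{"jaw":0.2,"travel":[0.031,-0.206,-0.513],"spin":-79.6},{"jaw":0.2,"travel":[0.031,-0.206,-0.513],"spin":-79.6},{"jaw":0.2,"travel":[0.031,-0.206,-0.513],"spin":-79.6}]'

```text
clock: 1.75
ee_pos: [0.6166, -0.1948, 0.1995]
ee_rot: [1.084, 1.285, -1.086]
ft_force: [0.5, 0.5, 0.2]
opening: 0.0512
```

Run:
```python
from h import *
import json
o,R=pose();print(o['clock'],o['ee_pos'],o['opening'],o['joints'],R.round(3),o['ft_force']); 
W=cams.camera_info('wrist'); json.dump({k:np.array(v).tolist() for k,v in W.items()},open('w1.json','w'))
shot('wrist','w1.png')
for p in [(.606,-.129,.015),(.5937,.048,.002)]: print(proj(W,p))
```

```text
1.75 [ 0.61657441 -0.19476131  0.1994924 ] 0.05119052764873185 [-3.05761938e-01  4.16019760e-01  2.63160354e-02  1.18255281e+00
 -3.82956069e-04  1.09725908e+00] [[-0.002  0.986  0.167]
 [ 0.     0.167 -0.986]
 [-1.    -0.001 -0.   ]] [0.46404058 0.53857229 0.21080331]
(np.float64(322.69328274347214), np.float64(132.7271341454495))
(np.float64(347.02684513586405), np.float64(-121.1160328978338))
```

View pics/w1.png

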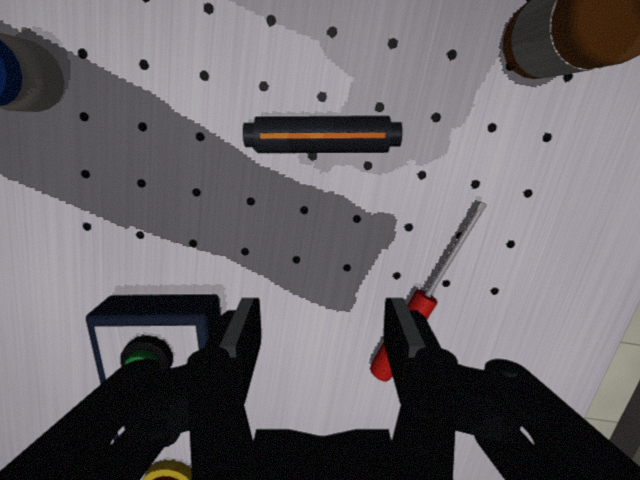

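The bar is level in the wrist view, centred at (323,133), which is where I predicted it. The driver runs from (482,203) to (380,375), so I check clearance before lowering.

Run:
```python
from h import *
W=cams.camera_info('wrist')
for p in [(482,203),(435,295),(420,291),(370,372),(390,380)]: print('drv',at(W,*p,.012))
A=at(W,245,134,.015);B=at(W,402,133,.015);print(A,B,np.linalg.norm(A-B),(A+B)/2, 'yaw',np.arctan2(*(B-A)[[1,0]]))
print('console near',at(W,219,296,.047),at(W,143,362,.063))
u=(B-A)/np.linalg.norm(B-A); n=np.array([-u[1],u[0],0]); m=(A+B)/2
s=m-n*.05; s[2]=.006; print(s); rel(s,np.arctan2(u[1],u[0]))
o,R=pose()
for dx in (-.045,.045): print('finger tip px',proj(W,s+u*dx))
```

```text
drv [ 0.75595717 -0.16579756  0.012     ]
drv [ 0.73791956 -0.26082363  0.012     ]
drv [ 0.72257402 -0.25910667  0.012     ]
drv [ 0.69403872 -0.35788827  0.012     ]
drv [ 0.71673683 -0.3641191   0.012     ]
[ 0.54153272 -0.14161079  0.015     ] [ 0.6710127  -0.11896198  0.015     ] 0.1314459351598614 [ 0.60627271 -0.13028639  0.015     ] yaw 0.17316933670169818
console near [ 0.53945053 -0.27787571  0.047     ] [ 0.4828295  -0.34387319  0.063     ]
[ 0.61488797 -0.17953857  0.006     ]
travel [ 0.1938  0.0018 -0.0159] spin -0.38591998425420115 yaw now 0.16643376232721765
finger tip px (np.float64(273.7691655633893), np.float64(191.0224815006277))
finger tip px (np.float64(373.6739244710839), np.float64(190.4389383563272))
```

>>> step_arm --targets '[{"jaw":0.2,"travel":[0.04,0.002,-0.004],"spin":-0.4},{"jaw":0.2,"travel":[0.08,0.002,-0.008],"spin":-0.4},{"jaw":0.2,"travel":[0.12,0.002,-0.012],"spin":-0.4},{"jaw":0.2,"travel":[0.155,0.002,-0.014],"spin":-0.4},{"jaw":0.2,"travel":[0.18,0.002,-0.014],"spin":-0.4},{"jaw":0.2,"travel":[0.19,0.002,-0.014],"spin":-0.4},{"jaw":0.2,"travel":[0.194,0.002,-0.014],"spin":-0.4},{"jaw":0.2,"travel":[0.194,0.002,-0.014],"spin":-0.4}]'

```text
clock: 2.6
ee_pos: [0.6164, -0.1822, 0.007]
ee_rot: [1.081, 1.285, -1.081]
ft_force: [0.3, -0.8, 0.5]
opening: 0.0516
```

Run:
```python
from h import *
o,R=pose();print(o['clock'],o['ee_pos'],o['ft_force']); 
W=cams.camera_info('wrist')
shot('wrist','w2.png'); shot('side','s2.png')
im=cv2.imread('pics/s2.png'); cv2.imwrite('pics/s2c.png',cv2.resize(im[190:300,250:410],None,fx=5,fy=5,interpolation=cv2.INTER_CUBIC))
```

```text
2.6 [ 0.61638751 -0.18220818  0.0070469 ] [ 0.2646647  -0.83657298  0.49066799]
```

View pics/w2.png

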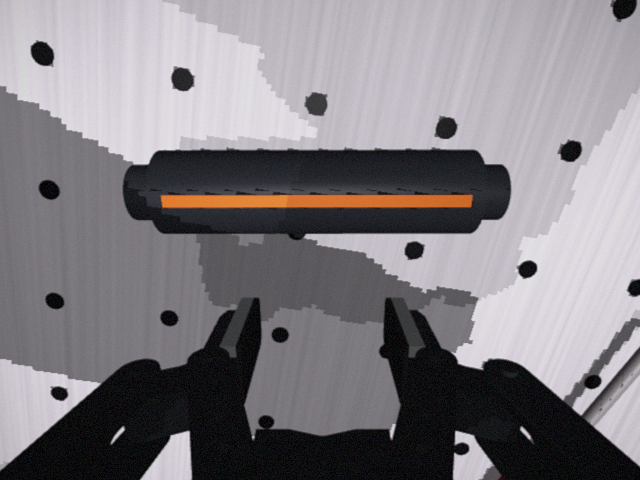

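View pics/s2c.png

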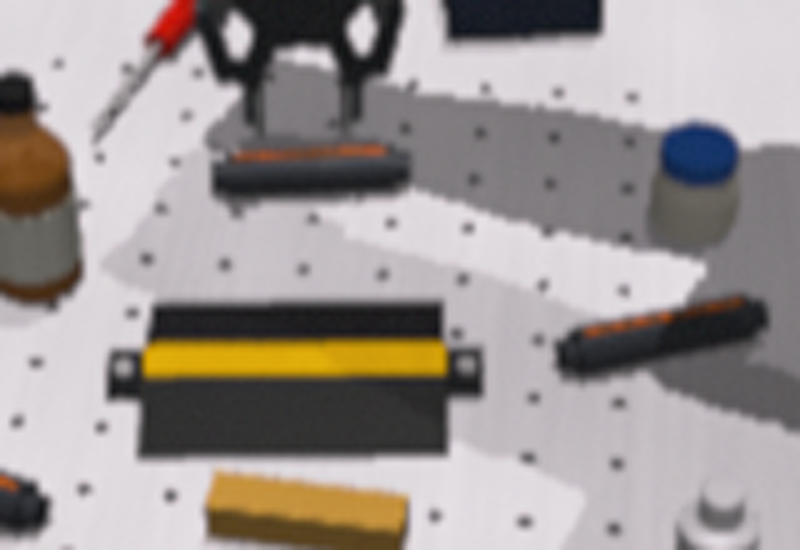

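The fingertips are centred behind the bar, the tool is parallel to it and there is a gap. I push gently on the flat, turning about 3.8° so the bar comes parallel to the V.

>>> step_arm --targets '[{"jaw":0.2,"travel":[0,0.0,-0.008],"spin":0},{"jaw":0.2,"travel":[0,0.0,-0.014],"spin":0},{"jaw":0.2,"travel":[0,0.001,-0.018],"spin":0},{"jaw":0.2,"travel":[0,0.001,-0.022],"spin":0},{"jaw":0.2,"travel":[0,0.002,-0.026],"spin":0},{"jaw":0.2,"travel":[0,0.002,-0.03],"spin":0},{"jaw":0.2,"travel":[0,0.002,-0.034],"spin":0.4},{"jaw":0.2,"travel":[0,0.003,-0.038],"spin":0.8},{"jaw":0.2,"travel":[0,0.003,-0.042],"spin":1.2},{"jaw":0.2,"travel":[0,0.003,-0.046],"spin":1.6},{"jaw":0.2,"travel":[0,0.003,-0.05],"spin":2.0},{"jaw":0.2,"travel":[0,0.004,-0.054],"spin":2.4},{"jaw":0.2,"travel":[0,0.004,-0.058],"spin":2.8},{"jaw":0.2,"travel":[0,0.004,-0.062],"spin":3.2},{"jaw":0.2,"travel":[0,0.005,-0.066],"spin":3.6},{"jaw":0.2,"travel":[0,0.005,-0.07],"spin":3.8},{"jaw":0.2,"travel":[0,0.005,-0.074],"spin":3.8},{"jaw":0.2,"travel":[0,0.005,-0.077],"spin":3.8}]'

```text
clock: 4.5
ee_pos: [0.6077, -0.1043, 0.0063]
ee_rot: [1.13, 1.258, -1.13]
ft_force: [0.3, -0.3, 0.1]
opening: 0.0513
```

Run:
```python
from h import *
o,R=pose();print(o['clock'],o['ee_pos'],o['ft_force'],np.arctan2(R[1,1],R[0,1])); 
shot('wrist','w3.png');shot('top','t3.png')
im=cv2.imread('pics/t3.png'); cv2.imwrite('pics/t3c.png',cv2.resize(im[175:275,280:400],None,fx=6,fy=6,interpolation=cv2.INTER_CUBIC))
```

```text
4.5 [ 0.60774718 -0.10425447  0.00626552] [ 0.2741862  -0.30473564  0.06635842] 0.10706634604829134
```

View pics/w3.png

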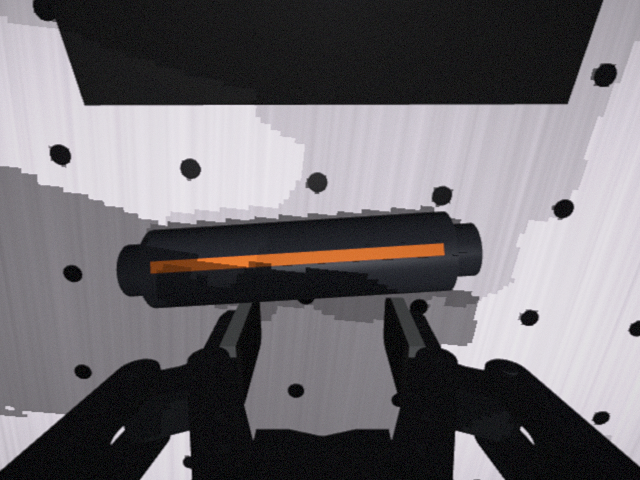

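View pics/t3c.png

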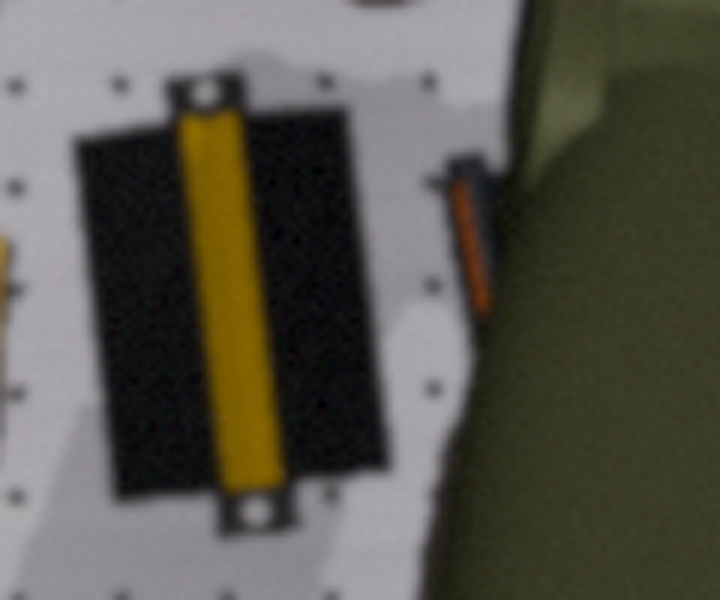

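Run:
```python
from h import *
shot('wrist','w4.png')
W=cams.camera_info('wrist')
a=at(W,85,105,0);b=at(W,568,104,0);print('ramp edge',a,b,np.linalg.norm(a-b),np.arctan2(*(b-a)[[1,0]]))
e=(a+b)/2;u=(b-a)/np.linalg.norm(b-a);n=np.array([-u[1],u[0],0])
A=at(W,118,271,.015);B=at(W,482,249,.015);m=(A+B)/2;print('bar',A,B,np.linalg.norm(A-B),np.arctan2(*(B-A)[[1,0]]),'along',(m-e)@u,'across from edge',(m-e)@n)
print('Vcentre est',e+n*.068)
o,R=pose();print('tcp across from edge',(o['ee_pos']-e)@n,(o['ee_pos']-e)@u, 'bar ahead',(m-o['ee_pos'])@n)
```

```text
ramp edge [ 0.51143393 -0.03140568  0.        ] [ 0.69007858 -0.01171652  0.        ] 0.17972638688774292 0.10977106773858243
bar [ 0.52782117 -0.09047609  0.015     ] [ 0.66459794 -0.06664698  0.015     ] 0.13883699144344197 0.17248774375192427 along -0.010763771932129426 across from edge -0.05615927138813572
Vcentre est [0.5933068  0.04602962 0.        ]
tcp across from edge -0.08314874726205791 -0.0021083049978111654 bar ahead 0.02698947587392219
```

View pics/w4.png

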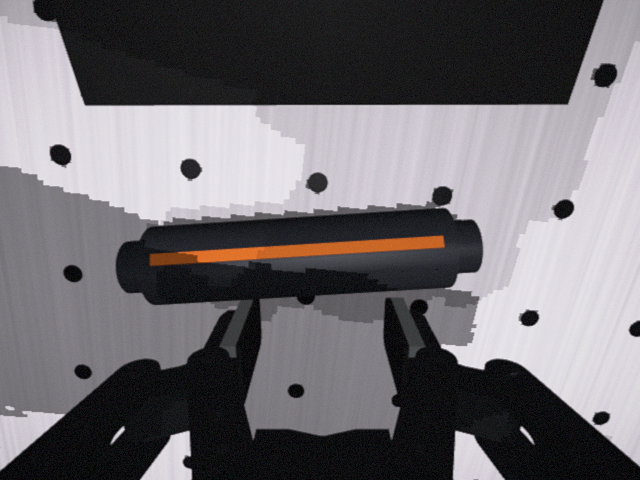

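The tool is parallel to the ramp edge. The bar is still 0.06 rad askew, resting on the left finger, which will straighten it as it meets the ramp. I continue to the foot of the ramp.

>>> step_arm --targets '[{"jaw":0.2,"travel":[0,0,-0.003],"spin":0},{"jaw":0.2,"travel":[0,0,-0.006],"spin":0},{"jaw":0.2,"travel":[0,0,-0.01],"spin":0},{"jaw":0.2,"travel":[0,0,-0.014],"spin":0},{"jaw":0.2,"travel":[0,0,-0.018],"spin":0},{"jaw":0.2,"travel":[0,0,-0.022],"spin":0},{"jaw":0.2,"travel":[0,0,-0.026],"spin":0},{"jaw":0.2,"travel":[0,0,-0.03],"spin":0},{"jaw":0.2,"travel":[0,0,-0.034],"spin":0},{"jaw":0.2,"travel":[0,0,-0.038],"spin":0},{"jaw":0.2,"travel":[0,0,-0.042],"spin":0},{"jaw":0.2,"travel":[0,0,-0.046],"spin":0},{"jaw":0.2,"travel":[0,0,-0.05],"spin":0},{"jaw":0.2,"travel":[0,0,-0.054],"spin":0},{"jaw":0.2,"travel":[0,0,-0.058],"spin":0},{"jaw":0.2,"travel":[-0.001,0,-0.062],"spin":0},{"jaw":0.2,"travel":[-0.001,0,-0.066],"spin":0},{"jaw":0.2,"travel":[-0.002,0,-0.07],"spin":0},{"jaw":0.2,"travel":[-0.003,0,-0.074],"spin":0}]'

```text
clock: 6.55
ee_pos: [0.6004, -0.0319, 0.0098]
ee_rot: [1.129, 1.256, -1.131]
ft_force: [0.6, -6.2, 3.5]
opening: 0.0512
```

Run:
```python
from h import *
o,R=pose();print(o['clock'],o['ee_pos'],o['ft_force'],np.arctan2(R[1,1],R[0,1])); 
shot('wrist','w5.png');shot('side','s5.png')
im=cv2.imread('pics/s5.png'); cv2.imwrite('pics/s5c.png',cv2.resize(im[200:300,250:370],None,fx=6,fy=6,interpolation=cv2.INTER_CUBIC))
```

```text
6.55 [ 0.60039616 -0.03186353  0.00978604] [ 0.61431225 -6.19949698  3.4697813 ] 0.10653314326480191
```

View pics/w5.png

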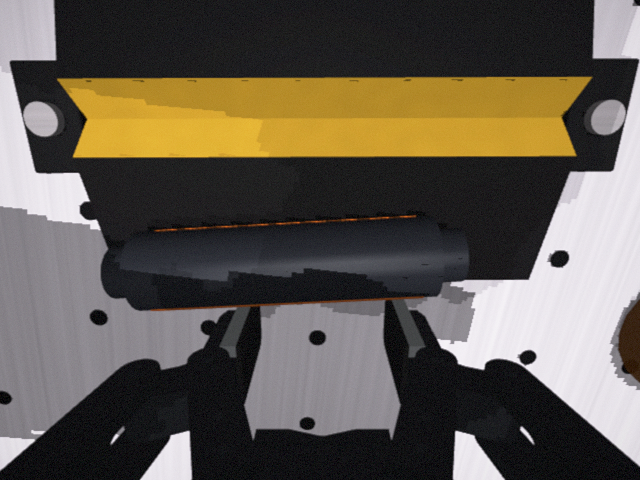

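View pics/s5c.png

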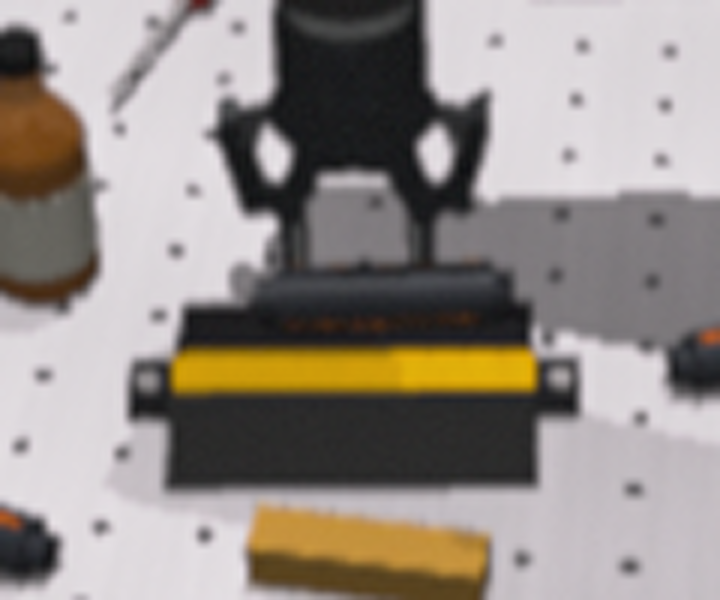

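Run:
```python
from h import *
W=cams.camera_info('wrist')
u=np.array([np.cos(.108),np.sin(.108),0]);n=np.array([-u[1],u[0],0])
a=at(W,73,157,.015);b=at(W,576,156,.015); c=at(W,57,79,.015);d=at(W,592,77,.015)
print(np.linalg.norm(a-b),np.linalg.norm(c-d),np.arctan2(*(b-a)[[1,0]])); V=(a+b+c+d)/4; print('V',V, 'lipgap',((c+d-a-b)/2)@n)
for z in (.017,.02):
  A=at(W,103,273,z);B=at(W,468,252,z);m=(A+B)/2
  # body corners far side
  print(z,'len',np.linalg.norm(A-B),'along',(m-V)@u,'across',(m-V)@n,'tilt',np.arctan2(*(B-A)[[1,0]])-.108)
o,R=pose();t=o['ee_pos'];print('tcp',(t-V)@u,(t-V)@n)
```

```text
0.17980777019961885 0.1799008804611602 0.10965497728770394
V [0.59307015 0.04698565 0.015     ] lipgap 0.025894020672381866
0.017 len 0.1410661057391541 along -0.015540468436600618 across -0.05282523045789869 tilt 0.06107831251682207
0.02 len 0.13793620939463896 along -0.015216026167971472 across -0.05164720279892512 tilt 0.06107831251682229
tcp -0.0011885749289837326 -0.07823481626792805
```

The bar is on the ramp, about 14 mm off-centre along the V (limit 25) and still 0.06 rad askew. The V should square it as it drops. I continue up with a slight +y bias to offset the drift.

>>> step_arm --targets '[{"jaw":0.2,"travel":[-0.001,0.0003,-0.003],"spin":0},{"jaw":0.2,"travel":[-0.001,0.001,-0.006],"spin":0.2},{"jaw":0.2,"travel":[-0.002,0.001,-0.009],"spin":0.4},{"jaw":0.2,"travel":[-0.002,0.002,-0.012],"spin":0.6},{"jaw":0.2,"travel":[-0.003,0.002,-0.015],"spin":0.8},{"jaw":0.2,"travel":[-0.003,0.003,-0.018],"spin":1},{"jaw":0.2,"travel":[-0.004,0.003,-0.021],"spin":1},{"jaw":0.2,"travel":[-0.0045,0.003,-0.024],"spin":1},{"jaw":0.2,"travel":[-0.005,0.004,-0.027],"spin":1},{"jaw":0.2,"travel":[-0.0055,0.004,-0.03],"spin":1},{"jaw":0.2,"travel":[-0.006,0.004,-0.032],"spin":1}]'

```text
clock: 7.75
ee_pos: [0.6008, 0.0003, 0.0156]
ee_rot: [1.142, 1.248, -1.144]
ft_force: [-0.1, -5.4, 2.6]
opening: 0.0515
```

Run:
```python
from h import *
o,R=pose();print(o['clock'],o['ee_pos'],o['ft_force'],np.arctan2(R[1,1],R[0,1])); 
shot('wrist','w6.png')
W=cams.camera_info('wrist')
V=np.array([.5931,.047,.015]);u=np.array([np.cos(.109),np.sin(.109),0]);n=np.array([-u[1],u[0],0]);t=o['ee_pos'];print('tcp',(t-V)@u,(t-V)@n)
```

```text
7.75 [6.00757745e-01 2.91314512e-04 1.55719374e-02] [-0.08586216 -5.42993761  2.55807922] 0.08904963949533402
tcp 0.0025311283474311443 -0.04726452954530138
```

View pics/w6.png

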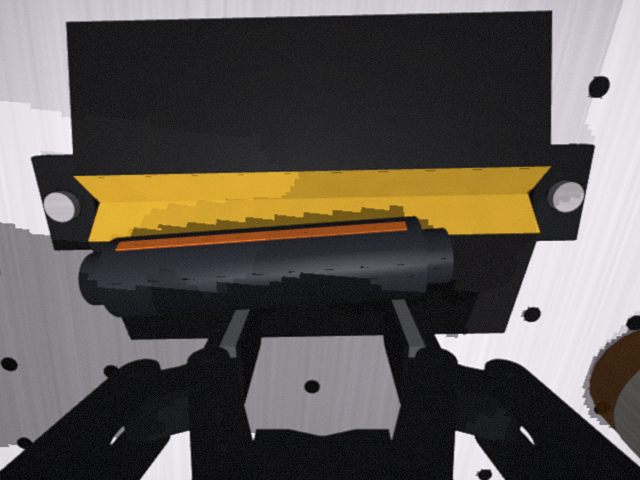

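Run:
```python
from h import *
W=cams.camera_info('wrist')
V=np.array([.5931,.047,.015]);u=np.array([np.cos(.109),np.sin(.109),0]);n=np.array([-u[1],u[0],0])
for z in (.027,.033,.037):
  A=at(W,80,277,z);B=at(W,453,256,z);m=(A+B)/2
  print(z,'len',np.linalg.norm(A-B),'along',(m-V)@u,'across',(m-V)@n,'tilt',np.arctan2(*(B-A)[[1,0]])-.109)
print((at(W,75,177,.015)-V)@u,(at(W,551,167,.015)-V)@u)
```

```text
0.027 len 0.14038495562989856 along -0.0180748186001431 across -0.02097507223031437 tilt 0.04120540527825191
0.033 len 0.13395691968811319 along -0.017047205629182244 across -0.018558109710402674 tilt 0.04120540527825188
0.037 len 0.12967156239358954 along -0.016362130315208376 across -0.016946801363794874 tilt 0.04120540527825188
-0.089610669331067 0.09009695119675672
```

>>> step_arm --targets '[{"jaw":0.2,"travel":[-0.0005,0.001,-0.002],"spin":0.5},{"jaw":0.2,"travel":[-0.001,0.0015,-0.004],"spin":1},{"jaw":0.2,"travel":[-0.0015,0.002,-0.006],"spin":1},{"jaw":0.2,"travel":[-0.002,0.0025,-0.008],"spin":1},{"jaw":0.2,"travel":[-0.0025,0.003,-0.01],"spin":1},{"jaw":0.2,"travel":[-0.003,0.003,-0.012],"spin":1},{"jaw":0.2,"travel":[-0.003,0.003,-0.012],"spin":1}]'

```text
clock: 8.5
ee_pos: [0.6024, 0.0138, 0.0183]
ee_rot: [1.156, 1.243, -1.155]
ft_force: [0.1, -1.2, 0.5]
opening: 0.0515
```

Run:
```python
from h import *
o,R=pose();print(o['clock'],o['ee_pos'],o['ft_force'],np.arctan2(R[1,1],R[0,1])); 
shot('wrist','w7.png')
V=np.array([.5931,.047,.015]);u=np.array([np.cos(.109),np.sin(.109),0]);n=np.array([-u[1],u[0],0]);t=o['ee_pos'];print('tcp',(t-V)@u,(t-V)@n)
```

```text
8.5 [0.60239579 0.01384844 0.01827564] [ 0.07368448 -1.23905136  0.4604674 ] 0.07260194864391616
tcp 0.0056342585670880905 -0.03396605023162314
```

View pics/w7.png

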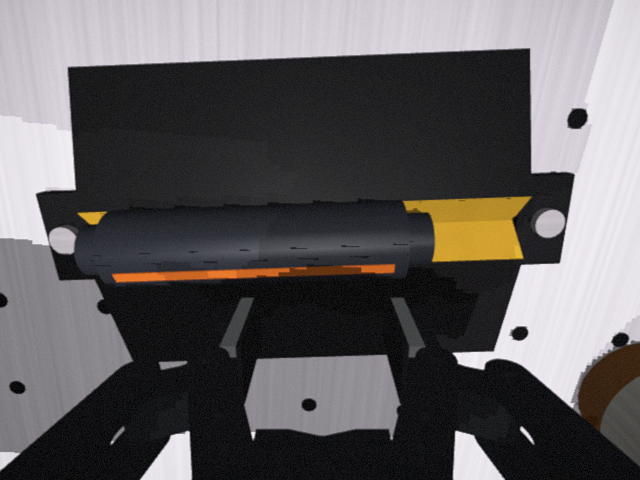

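It has dropped into the V, close to the left end. I back off and up, then measure from above.

>>> step_arm --targets '[{"jaw":0.2,"travel":[0,0,0.005],"spin":0},{"jaw":0.2,"travel":[0,0,0.015],"spin":0},{"jaw":0.2,"travel":[-0.01,0,0.03],"spin":0},{"jaw":0.2,"travel":[-0.03,0,0.045],"spin":0},{"jaw":0.2,"travel":[-0.06,0.0,0.06],"spin":-1},{"jaw":0.2,"travel":[-0.09,0,0.075],"spin":-2},{"jaw":0.2,"travel":[-0.12,0,0.08],"spin":-2},{"jaw":0.2,"travel":[-0.14,0,0.08],"spin":-2},{"jaw":0.2,"travel":[-0.14,0,0.08],"spin":-2},{"jaw":0.2,"travel":[-0.14,0,0.08],"spin":-2}]'

```text
clock: 9.55
ee_pos: [0.6084, -0.0675, 0.1588]
ee_rot: [1.131, 1.256, -1.13]
ft_force: [0.1, -0.1, -0.5]
opening: 0.0514
```

Run:
```python
from h import *
o,R=pose();print(o['clock'],o['ee_pos'],o['ft_force'],np.arctan2(R[1,1],R[0,1])); 
im=shot('wrist','w8.png')
W=cams.camera_info('wrist');print(proj(W,[.593,.047,.015]))
u0,v0=[int(q) for q in proj(W,[.593,.047,.015])]
y0=max(0,v0-60);x0=max(0,u0-130);print(x0,y0)
cv2.imwrite('pics/w8c.png',cv2.resize(im[y0:y0+120,x0:x0+260,::-1],None,fx=3,fy=3,interpolation=cv2.INTER_CUBIC))
```

```text
9.55 [ 0.60839697 -0.06752444  0.15881292] [ 0.14286169 -0.11001163 -0.50321837] 0.10594753166890347
(np.float64(318.21744707366827), np.float64(62.10789416552976))
188 2
```

View pics/w8.png

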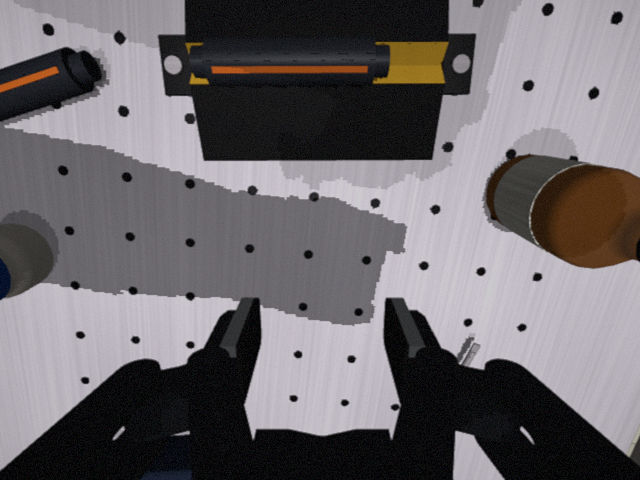

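View pics/w8c.png

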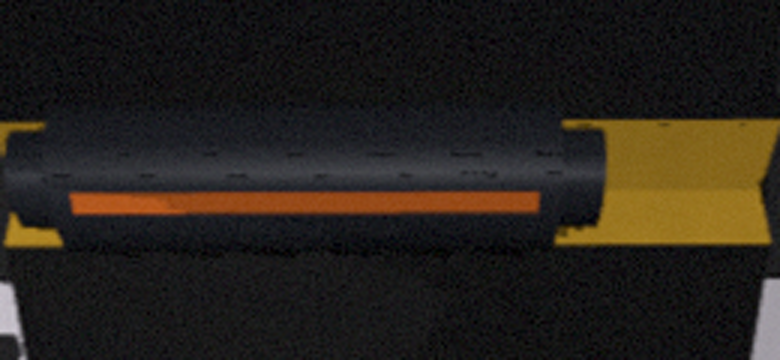

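Run:
```python
from h import *
W=cams.camera_info('wrist')
V=np.array([.5931,.047,.015]);u=np.array([np.cos(.109),np.sin(.109),0]);n=np.array([-u[1],u[0],0])
print('lip L,R near', (at(W,189.3,83.5,.015)-V)@u,(at(W,445,83,.015)-V)@u)
for z in (.023,.03):
  A=at(W,190,61,z);B=at(W,389.5,60,z);m=(A+B)/2
  print(z,np.linalg.norm(A-B),(A-V)@u,(B-V)@u,'along',(m-V)@u,'across',(m-V)@n,np.arctan2(*(B-A)[[1,0]])-.109)
for x,y in [(72,203),(540,203)]: print('line',(at(W,188+x/3,2+y/3,.033)-V)@u)
```

```text
lip L,R near -0.09071320585173856 0.08877924209940878
0.023 0.1338427738094044 -0.08607346345455294 0.04776898465827312 along -0.019152239398139963 across 1.254200282861777e-05 0.0022060950474516866
0.03 0.1304638991030099 -0.08383227052705307 0.046631311101622386 along -0.018600479712715397 across -0.0009117138441873857 0.002206095047451742
line -0.06910858466500518
line 0.032456154269088246
```

The bar is seated: tilt about 0, centred across, and 18 mm off along the V (limit 25). The left end is at −84 mm against the groove end at −90. Next I go to the button, looking from a little behind it first.

Run:
```python
from h import *
rel([.495,-.425,.16],.19)
```

```text
travel [-0.0022 -0.15    0.3439] spin -4.800645625089828 yaw now 0.1062129276207211
```

>>> step_arm --targets '[{"jaw":-1,"travel":[-0.005,-0.015,0.035],"spin":0},{"jaw":-1,"travel":[-0.01,-0.03,0.07],"spin":-0.5},{"jaw":-1,"travel":[-0.01,-0.045,0.105],"spin":-1},{"jaw":-1,"travel":[-0.01,-0.06,0.14],"spin":-2},{"jaw":-1,"travel":[-0.01,-0.075,0.175],"spin":-3},{"jaw":-1,"travel":[-0.01,-0.09,0.21],"spin":-4},{"jaw":-1,"travel":[-0.005,-0.105,0.245],"spin":-4.8},{"jaw":-1,"travel":[-0.002,-0.12,0.28],"spin":-4.8},{"jaw":-1,"travel":[-0.002,-0.135,0.315],"spin":-4.8},{"jaw":-1,"travel":[-0.002,-0.15,0.344],"spin":-4.8},{"jaw":-1,"travel":[-0.002,-0.15,0.344],"spin":-4.8},{"jaw":-1,"travel":[-0.002,-0.15,0.344],"spin":-4.8}]'

```text
clock: 10.8
ee_pos: [0.4946, -0.4244, 0.1585]
ee_rot: [1.07, 1.296, -1.069]
ft_force: [0.3, -0.1, 0.6]
opening: -0.0004
```

Run:
```python
from h import *
o,R=pose();print(o['clock'],o['ee_pos'],o['ft_force'],o['opening']); 
im=shot('wrist','w9.png')
W=cams.camera_info('wrist');print(proj(W,[.4825,-.346,.064]))
```

```text
10.8 [ 0.49461452 -0.4243553   0.1585056 ] [ 0.30514646 -0.08618915  0.63217877] -0.0003811035113966652
(np.float64(325.6748511351044), np.float64(117.8202741919825))
```

View pics/w9.png

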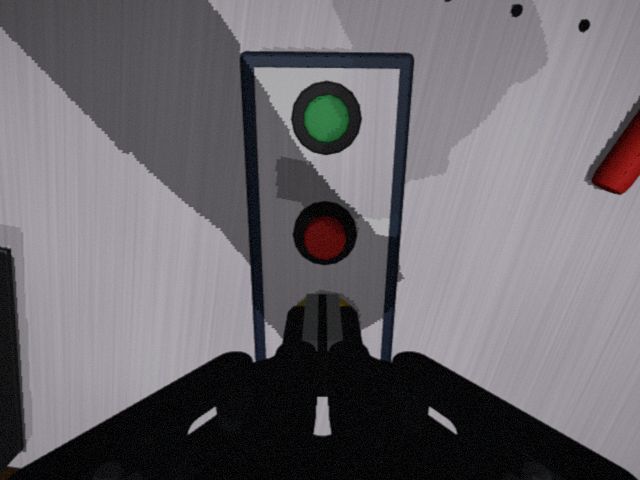

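The green cap is at (326,118), right on the prediction. I move over it with the jaws shut.

Run:
```python
from h import *
rel([.4825,-.346,.08],.19)
```

```text
travel [ 0.0791  0.0024 -0.0785] spin 0.03369853621758523 yaw now 0.19058815041009936
```

>>> step_arm --targets '[{"jaw":-1,"travel":[0,0.001,-0.035],"spin":0},{"jaw":-1,"travel":[0.01,0.002,-0.065],"spin":0},{"jaw":-1,"travel":[0.03,0.0025,-0.0785],"spin":0},{"jaw":-1,"travel":[0.06,0.0025,-0.0785],"spin":0},{"jaw":-1,"travel":[0.078,0.0025,-0.0785],"spin":0},{"jaw":-1,"travel":[0.079,0.0025,-0.0785],"spin":0},{"jaw":-1,"travel":[0.079,0.0025,-0.0785],"spin":0}]'

```text
clock: 11.55
ee_pos: [0.4834, -0.3458, 0.0812]
ee_rot: [1.067, 1.295, -1.067]
ft_force: [-0.1, -0.4, 0.7]
opening: -0.0002
```

>>> step_arm --targets '[{"jaw":-1,"travel":[0.004,0,0],"spin":0},{"jaw":-1,"travel":[0.007,0,0],"spin":0},{"jaw":-1,"travel":[0.01,0,0],"spin":0},{"jaw":-1,"travel":[0.012,0,0],"spin":0},{"jaw":-1,"travel":[0.014,0,0],"spin":0},{"jaw":-1,"travel":[0.016,0,0],"spin":0},{"jaw":-1,"travel":[0.016,0,0],"spin":0}]'

```text
clock: 12.25
ee_pos: [0.4834, -0.3471, 0.0654]
ee_rot: [1.068, 1.293, -1.068]
ft_force: [-0.1, -0.4, 3.5]
opening: 0.0001
```

>>> step_arm --targets '[{"jaw":-1,"travel":[0.001,0,0],"spin":0},{"jaw":-1,"travel":[0.002,0,0],"spin":0},{"jaw":-1,"travel":[0.003,0,0],"spin":0},{"jaw":-1,"travel":[0.004,0,0],"spin":0},{"jaw":-1,"travel":[0.004,0,0],"spin":0}]'

```text
clock: 12.75
ee_pos: [0.4835, -0.3472, 0.0629]
ee_rot: [1.067, 1.292, -1.067]
ft_force: [-3.9, 3.0, 16.2]
opening: 0.0002
```

Run:
```python
from h import *
o,R=pose();print(o['clock'],o['ee_pos'],o['ft_force'],o['moment'])
im=shot('side','s10.png');cv2.imwrite('pics/s10c.png',cv2.resize(im[130:210,310:400,::-1],None,fx=8,fy=7,interpolation=cv2.INTER_CUBIC))
shot('wrist','w10.png')
```

```text
12.75 [ 0.48352388 -0.34715724  0.06287706] [-3.93085088  3.00512476 16.16733209] [ 0.57541926  0.97798255 -0.02518733]
```

View pics/s10c.png

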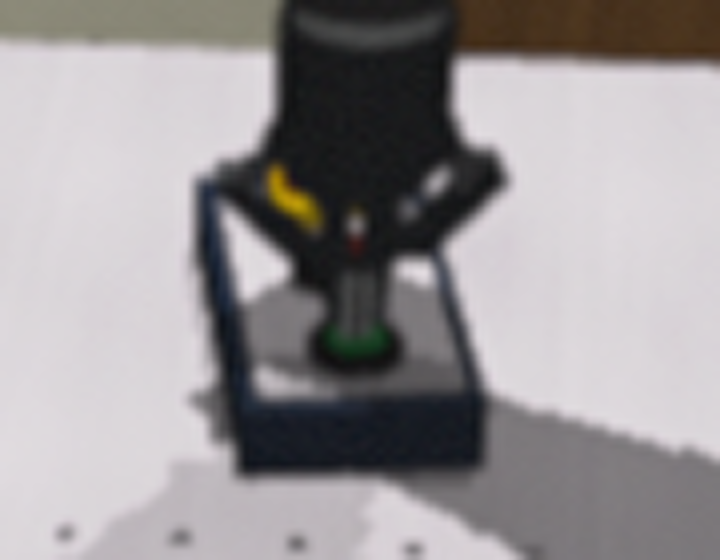

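View pics/w10.png

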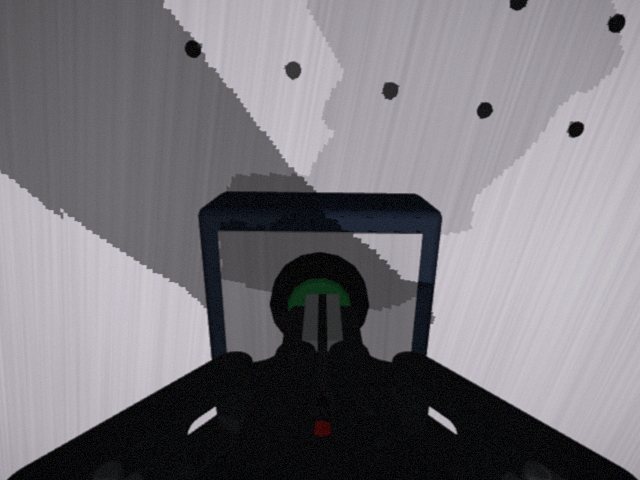

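The tip is inside the cap, the cap looks nearly flush, and 16 N against a 5 N spring means it has bottomed. I retract straight up.

>>> step_arm --targets '[{"jaw":-1,"travel":[-0.002,0,0],"spin":0},{"jaw":-1,"travel":[-0.005,0,0],"spin":0},{"jaw":-1,"travel":[-0.01,0,0],"spin":0},{"jaw":-1,"travel":[-0.02,0,0],"spin":0},{"jaw":-1,"travel":[-0.05,0,0],"spin":0},{"jaw":-1,"travel":[-0.08,0,0.03],"spin":0},{"jaw":-1,"travel":[-0.11,0,0.06],"spin":0},{"jaw":-1,"travel":[-0.12,0,0.08],"spin":0},{"jaw":-1,"travel":[-0.12,0,0.08],"spin":0},{"jaw":-1,"travel":[-0.12,0,0.08],"spin":0}]'

```text
clock: 13.85
ee_pos: [0.4981, -0.4251, 0.1808]
ee_rot: [1.069, 1.294, -1.068]
ft_force: [0.0, 1.3, -0.2]
opening: 0.0
```

Run:
```python
from h import *
o,R=pose();print(o['clock'],o['ee_pos'],o['ft_force'])
im=shot('side','s11.png');cv2.imwrite('pics/s11c.png',cv2.resize(im[140:205,325:380,::-1],None,fx=9,fy=9,interpolation=cv2.INTER_CUBIC))
shot('wrist','w11.png')
im=shot('top','t11.png')
```

```text
13.85 [ 0.49812702 -0.42505178  0.1808    ] [ 0.03594355  1.2988529  -0.22507486]
```

View pics/s11c.png

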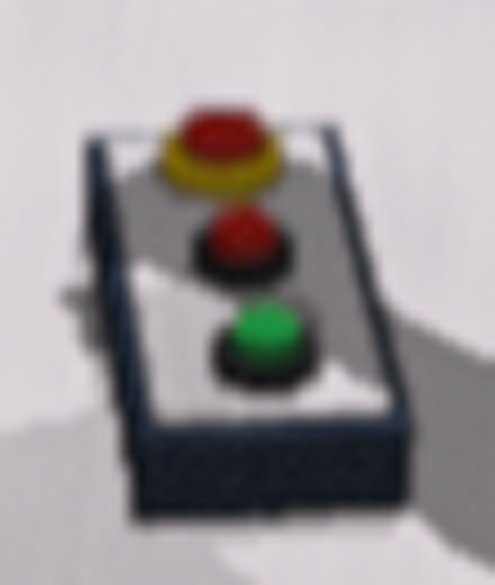

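View pics/t11.png

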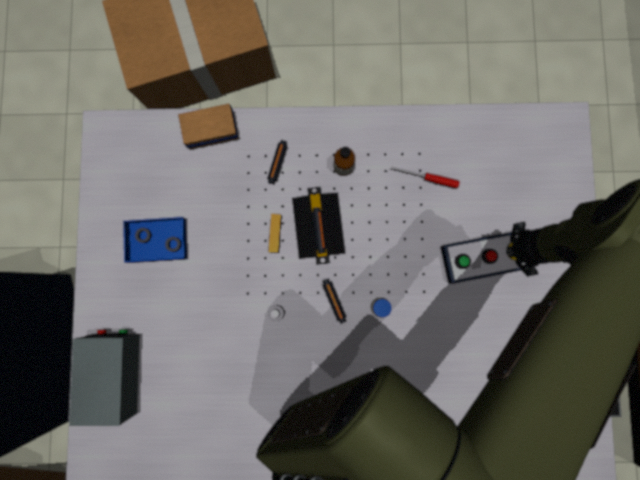

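View pics/w11.png

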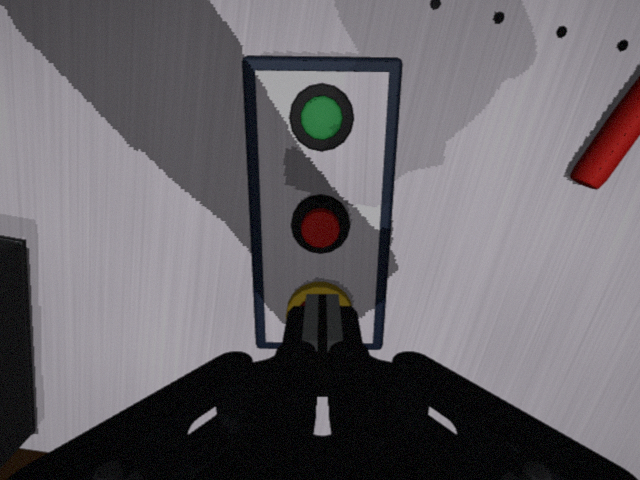

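Run:
```python
import cv2
im=cv2.imread('pics/t11.png');cv2.imwrite('pics/t11c.png',cv2.resize(im[180:270,285:355],None,fx=6.5,fy=6.5,interpolation=cv2.INTER_CUBIC))
```

```text
(no output)
```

View pics/t11c.png

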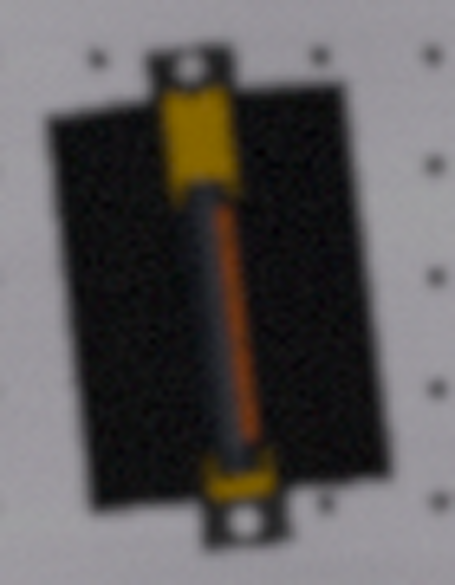

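```bash
python3 -c "
from bench import robot; print(robot.close_job())"
```

```text
the job is handed in; nothing more can be done
None
```

The blank is in the V, the green button has been pressed and is back up, and the job was handed in at about 14 s of the 64 s allowed.

- **Blank:** I chose the bar farthest to the robot's right and pushed it by its side with both fingertips, along the bench and up the ramp until it dropped into the V. It was never gripped or lifted.
- **Seating:** The last wrist picture showed it parallel to the V (about 0.002 rad) and centred across it. It lies about 18 mm off-centre along the V (limit 25), with the nearer end about 6 mm inside the groove. The top view gave about 14 mm off and also showed both ends inside. It stayed about 0.04–0.06 rad askew on the way up, and the V squared it.
- **Green button:** I pressed it with the jaws shut to 16 N (a full press takes about 5 N), and the side view afterwards shows the cap up again. Its travel was not read directly.
- **Everything else:** The red button and emergency stop were not touched. In the final top view the bystanders look to be where they started. The highest wrist force I read was about 17 N.

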